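# Separator sheet between two notched panels

### The arm

A 6-joint arm with a two-finger parallel gripper is mounted at the origin on a cart in front of the work surface, level with it; the furniture and walls round the work are solid. World frame = base frame: x ahead of the robot, y to its left, z up, the work surface at z = 0. Lengths are in m, angles in rad, forces in N, time in s.
With the tool pointing down it reaches from about 0.3 to 1 m from the base axis. Payload 5.1 kg.
Tool frame: the origin (TCP) lies at the very end of the fingers, on their centre line; the grasp point (between the pads) lies 19 mm behind it; z points along the fingers, y is the line along which they close (so a half turn about z gives the same grasp; the last joint's range is limited). The gripper opens to 95 mm and grips with 3 to 60 N. Pads are 20 mm wide; open, the fingers measure 119 mm over their backs; the gripper's body (75 mm by 180 mm) begins 59 mm behind the grasp point.
Start: joints at [1.03, 0.124, 1.65, -0, 1.367, -0.083], TCP at [0.287, 0.583, 0.215] pointing down, gripper open.
Joint ranges: [-2.61, 2.61], [-1.02, 2.33], [0.03, 2.71], [-1.35, 4.49], [0.32, 2.68], [-2.91, 2.91]. Speed limits (rad/s): [2.57, 2.57, 3.14, 3.14, 3.14, 3.14].

### API

Orientations are given as a 3x3 rotation matrix whose columns are the frame's x, y, z axes.
In Python, from workcell import env gives the robot as it stands.
- The arm moves only by the shell command python3 -m creep 'ROWS' [FORCE]. ROWS is JSON, a list of rows, each a list of 5 numbers: the shift along the world's x, y, z in units of 600 mm (1.0 is 600 mm), then the turn about the world's z in units of 90 degrees (1.0 is 90 degrees), then the opening, from -1 (shut) to 1 (fully open), so that 0 is half open. In form: [[tx, ty, tz, turn, jaw], ...]. A call has 1 to 5 rows; each row is the pose to reach, as a shift and turn from the pose commanded when the call began; what a row does not reach only later rows make up. A row lasts 1/8 s, in which the tool goes at most 62.5 mm and 10.7 degrees, less where a joint would pass 70% of its speed; a pose out of reach is approached as far as the arm can. A call with a number of a shift or a turn outside -1 to 1 is refused whole. A call with a gripper value outside its range is refused whole. The fingers move at their own pace and stop on an object; FORCE is the grip in N (left out, the last holds). Time passes only in rows, so rows that repeat a pose let the fingers close. It gives the time, the measured TCP pose, the force, the opening and the grip force at its end, in the units of the state.
- env.get_state(): the state, without advancing time (a new reading comes with each control period).
- env.get_image(name): name is "side" or "top"; returns the picture (480x640x3 uint8, blue, green, red); there is no depth.
- env.camera_info(name): a dict with "intrinsics" (3x3 intrinsics, pixels), "dist_coeffs" ([k1, k2, p1, p2, k3] as OpenCV has them; the pictures are not rectified), "xyz" and "orientation" of the camera in the world. Camera axes: x right, y down, z forward; pixel columns grow to the right and rows downward; lengths in m; the calibration is good to about 2 mm. A picture is of the moment at which its call begins. camera_info takes no time and is no camera call.
- env.close_job(): hands the job in; it is judged then, once.
The state is a dict: "clock": time; "q": joint angles; "joint_velocities": joint speeds; "joint_efforts": joint torques, N m; "tcp_pos": TCP position; "ee_rot": TCP orientation; "contact_force": force on the tool from outside, world axes, zero at the start; "wrist_torque": the same for the moment, N m; "finger_gap": finger opening in m; "grasp_force": force on a finger pad.
Only numpy, scipy, OpenCV 4.12 (cv2) and the standard library are available. Lean on these libraries where they do the work, as an engineer would, in place of code of your own. Each camera call takes 0.05 s, during which the arm holds its last target. There are 200 camera calls.

### The job

Lay the thin pale separator sheet from the sloping rack flat on the wooden panel that is already in the stacking cradle, then stack the second panel on top of the sheet. Turn each piece so that its end notch goes over the cradle's upright rib and it lies flat and straight on what is below; leave the lower panel in the cradle and do not push the mallet or the bearing about.

Things in the scene. Friction and masses are not known exactly. Their poses are not given: they have to be found in the camera images.
- cradle: Fixed stacking cradle, board 100 (x) x 160 (y) x 10 mm, origin at the centre of its underside. Fences 56 mm wide (x) on both ends: inner faces at y = +64 and -64 mm, tops at z = 61. On the +y fence a dark upright rib, 18 mm wide (x), reaches in to y = +51, top z = 68. Long sides open. Pieces lie centred at x = y = 0, length along y, notch at +y.
- lower_panel: Loose wooden panel 58 (x) x 120 (y) x 18 (z) mm, 0.11 kg, lying in the cradle on its base board (underside 10 mm, upper face 28 mm over the table). Origin: centre of its underside. Notch 26 mm wide (x) and 16 mm deep (y), through the whole thickness, in the middle of its +y end.
- sheet: Loose pale thin rigid sheet 66 (x) x 122 (y) x 6 (z) mm, 0.04 kg. Origin: centre of its underside. Notch 26 mm wide, 16 mm deep in the middle of its +y end. At the start it lies on the rack, tilted 35 degrees, its 66 mm width up the slope (+x uphill), its length level; its middle 60 mm of length is clear below and at both long edges.
- upper_panel: Loose wooden panel, same as the lower one: 58 (x) x 120 (y) x 18 (z) mm, 0.08 to 0.16 kg, origin at the centre of its underside, notch 26 mm wide and 16 mm deep in the middle of its +y end. At the start it lies flat, notched end turned to the robot's left or toward the robot, on a small fixed wooden pad 90 x 90 x 8 mm: its underside is 8 mm over the table, its ends stick out past the pad.
- rack: Fixed wooden sloping rack, base 90 (x) x 110 (y) mm, up to about 110 mm high. Origin: centre of its underside. Two rails at y = +46 and -46 mm, each 14 mm wide, rise toward its +x at 35 degrees; a stop at the foot of each rail holds the sheet. Between the rails (78 mm clear) it is open down to the base board, 12 mm thick.
- mallet: Bystander: wooden mallet standing upright, 74 mm across, 200 mm high; origin at the centre of its foot.
- bearing: Bystander: ball bearing lying flat, 62 mm across, 16 mm high; origin at the centre of its underside.

How it is judged:
By the outcome, as a careful person would: the job done as asked, in the order asked, and still so for the second after the job is handed in, with the robot touching nothing.
It also fails if it takes over 53 s, if anything falls off the work surface, if the arm or the gripper's body presses on something with over 40 N, if the wrist force passes 120 N, or if a joint passes its speed limit or range.

## Working session

There is one attempt and no reset: what is moved stays moved. The work goes in short steps, Python scripts to look and compute and a shell command to move; the robot and the scene stay as the last step left them, time stands still between calls to the robot, and variables do not carry over. Pictures are saved under pics/ and viewed, at most 10 in all, crops included, and the job is handed in when it is done.

```bash
ls; mkdir -p pics; python3 - <<'E'
from workcell import env
import cv2,numpy as np
for n in("top","side"):
    cv2.imwrite(f"pics/{n}0.png",env.get_image(n)); c=env.camera_info(n)
    print(n,{k:np.round(v,4).tolist() for k,v in c.items() if k!='name'} )
s=env.get_state();print(s['clock'],s['ee_rot'],s['finger_gap'])
E
```

```text
pics
top {'intrinsics': [[444.9678, 0.0, 316.7879], [0.0, 444.9678, 235.8002], [0.0, 0.0, 1.0]], 'dist_coeffs': [-0.1146, 0.0, 0.0, 0.0, 0.0], 'xyz': [0.3966, 0.1898, 0.9034], 'orientation': [[0.0194, -0.9886, 0.1493], [-0.9997, -0.021, -0.0086], [0.0116, -0.149, -0.9888]]}
side {'intrinsics': [[476.4234, 0.0, 316.6592], [0.0, 476.4234, 243.2102], [0.0, 0.0, 1.0]], 'dist_coeffs': [-0.0024, 0.0, 0.0, 0.0, 0.0], 'xyz': [1.208, 0.3305, 0.5014], 'orientation': [[-0.2111, 0.5175, -0.8292], [0.9774, 0.103, -0.1846], [-0.0101, -0.8495, -0.5275]]}
0.1 [[-8.97013968e-01  4.42001151e-01 -9.61583557e-04]
 [ 4.42002174e-01  8.97012498e-01 -1.62994760e-03]
 [ 1.42113755e-04 -1.88710778e-03 -9.99998209e-01]] 0.09505722101291929
```

View pics/top0.png

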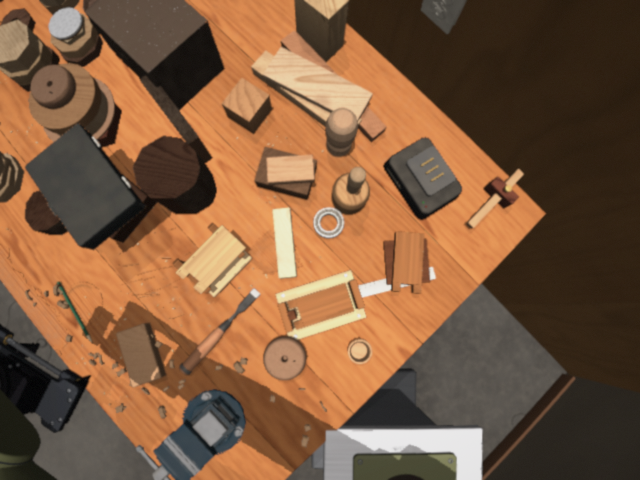

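View pics/side0.png

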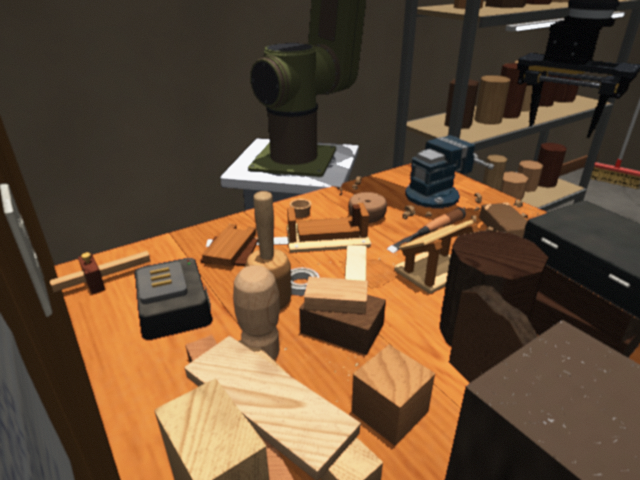

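The top view shows the cradle near (320,303), the rack near (215,260), the upper panel near (407,260) and the bearing at (329,222). The side view shows the same layout. I'll zoom in.

```bash
python3 - <<'E'
import cv2,numpy as np
t=cv2.imread("pics/top0.png");s=cv2.imread("pics/side0.png")
a=cv2.resize(t[220:310,170:260],(396,396),interpolation=3)
b=cv2.resize(t[215:305,355:445],(396,396),interpolation=3)
cv2.imwrite("pics/z1.png",np.hstack([a,b]))
a=cv2.resize(t[260:350,265:375],(400,327),interpolation=3)
b=cv2.resize(s[190:300,380:510],(390,327),interpolation=3)
cv2.imwrite("pics/z2.png",np.hstack([a,b]))
E
```

```text
(no output)
```

View pics/z1.png

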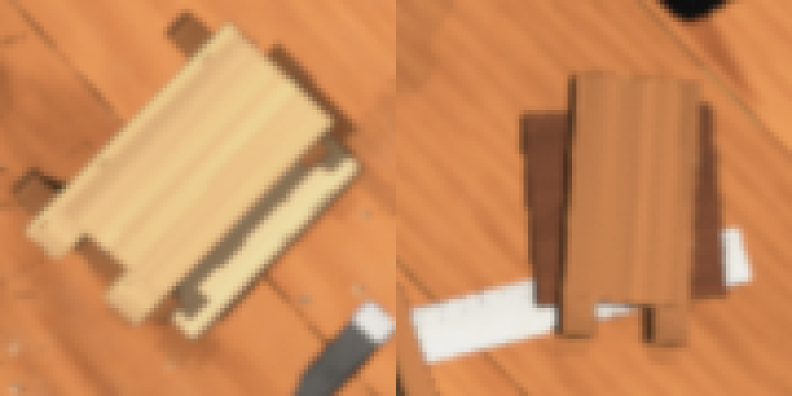

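View pics/z2.png

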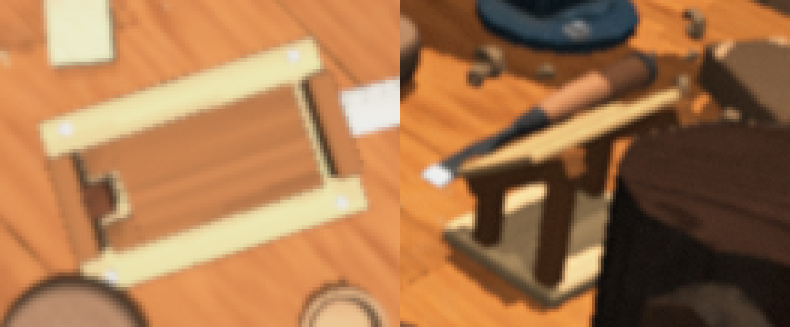

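Zoomed in: the sheet's notch faces image lower-left on the rack, and the rack's uphill side is image upper-left. The panel's notch points toward the robot. The cradle's rib is at its left end, at about (292,313). Next I'll measure using masks and rays.

```bash
cat > h.py <<'E'
import cv2,numpy as np
from workcell import env
def proj(n,P):
    c=env.camera_info(n);R=np.array(c['orientation']);t=np.array(c['xyz'])
    r=cv2.Rodrigues(R.T)[0]
    return cv2.projectPoints(np.array(P,float).reshape(-1,3),r,-R.T@t,np.array(c['intrinsics']),np.array(c['dist_coeffs']))[0].reshape(-1,2)
def ray(n,uv):
    c=env.camera_info(n)
    p=cv2.undistortPoints(np.array(uv,float).reshape(-1,1,2),np.array(c['intrinsics']),np.array(c['dist_coeffs'])).reshape(-1,2)
    return np.array(c['xyz']),np.c_[p,np.ones(len(p))]@np.array(c['orientation']).T
def onz(n,uv,z):
    o,d=ray(n,uv);return o+d*((z-o[2])/d[:,2])[:,None]
E
python3 - <<'E'
from h import *
t=cv2.imread("pics/top0.png")
hsv=cv2.cvtColor(t,cv2.COLOR_BGR2HSV)
for n,p in dict(table=(250,290),sheet=(215,258),sheet2=(205,265),cradleboard=(315,288),board2=(330,325),lower=(325,305),upper=(408,260),pad=(393,262),fence=(282,310),base=(235,277)).items(): print(n,hsv[p[1],p[0]],t[p[1],p[0]])
cv2.imwrite("pics/m.png",np.vstack([cv2.resize(hsv[220:350,170:450,i],(784,364)) for i in (0,1)])[:, :])
E
```

```text
table [ 11 124 212] [109 148 212]
sheet [ 19 101 235] [142 200 235]
sheet2 [ 18 107 232] [135 192 232]
cradleboard [ 25  68 237] [174 227 237]
board2 [ 26  66 236] [175 228 236]
lower [ 12 152 199] [ 80 129 199]
upper [ 13 153 192] [ 77 125 192]
pad [ 12 154  96] [38 61 96]
fence [ 13 152 200] [ 81 131 200]
base [ 13 157 197] [ 76 127 197]
```

View pics/m.png

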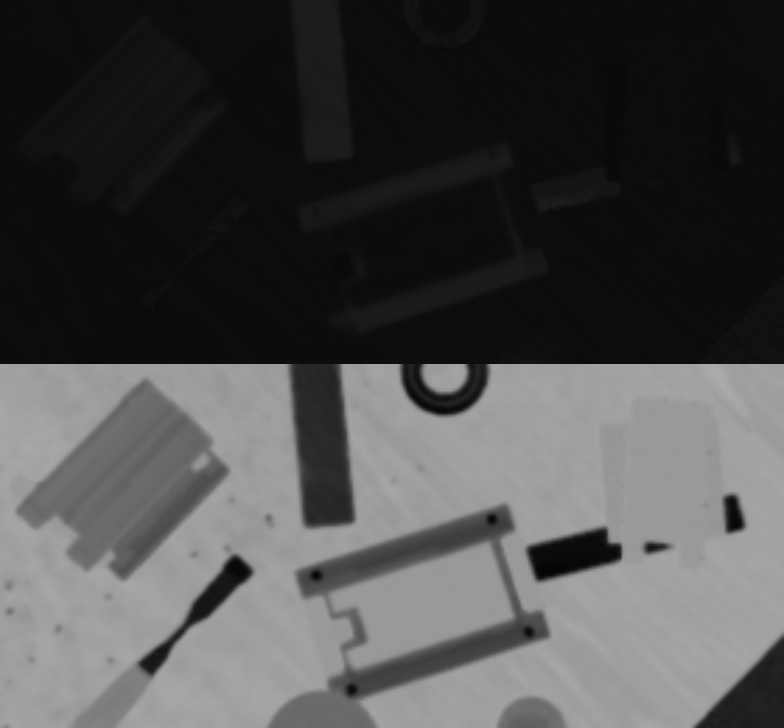

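The saturation map shows the cradle board clearly, with corners near (277,297), (352,272), (365,313) and (290,334). The sheet is also distinct. Next come the numbers.

```bash
python3 - <<'E'
from h import *
from scipy.optimize import least_squares
t=cv2.imread("pics/top0.png")
k=6
def corners(x0,x1,y0,y1,f):
    z=cv2.resize(t[y0:y1,x0:x1],None,fx=k,fy=k,interpolation=cv2.INTER_CUBIC)
    m=f(cv2.cvtColor(z,cv2.COLOR_BGR2HSV)).astype(np.uint8)
    m=cv2.morphologyEx(m,cv2.MORPH_OPEN,np.ones((9,9)))
    c=max(cv2.findContours(m,0,2)[0],key=cv2.contourArea)
    back=lambda q:(q+.5)/k-.5+[x0,y0]
    return m,back,c
# cradle
m,b,c=corners(268,375,262,345,lambda h:((h[...,1]<115)&(h[...,2]>150)&(h[...,0]>14)))
cc=np.vstack([x for x in cv2.findContours(m,0,2)[0] if cv2.contourArea(x)>1500])
W=onz("top",b(cc[:,0].astype(float)),.010)[:,:2]
r=cv2.minAreaRect((W*1000).astype(np.float32));print("cradle",r)
P=cv2.boxPoints(r)
# sheet
m,b,c=corners(170,262,218,312,lambda h:((h[...,1]<128)&(h[...,2]>205)&(h[...,0]>13)))
ap=cv2.approxPolyDP(cv2.convexHull(c),10,True)[:,0]
print("sheet hull",b(ap.astype(float)).round(1).tolist(),cv2.contourArea(c)/36)
q=b(np.array([[25,230],[225,25],[332,122],[140,322]])*6/4.4)*0+((np.array([[25,230],[225,25],[332,122],[140,322]])+.5)/4.4-.5+[170,220])
print("eye",q.round(1).tolist())
a=np.radians(35)
def pts(p):
    y=np.array([-np.sin(p[3]),np.cos(p[3]),0]);h=np.array([np.cos(p[3]),np.sin(p[3]),0])
    x=h*np.cos(a)+[0,0,np.sin(a)];return np.array([p[:3]+sx*.033*x+sy*.061*y for sx,sy in((1,1),(1,-1),(-1,-1),(-1,1))])
s=least_squares(lambda p:(proj("top",pts(p))-q).ravel(),[.45,.4,.09,.75])
print("sheet top-face centre",s.x,np.degrees(s.x[3]),s.fun.round(1))
print("side pred",proj("side",pts(s.x)).round(1).tolist())
u=(np.array([[177,72],[306,82],[290,345],[164,335]])+.5)/4.4-.5+[355,215]
U=onz("top",u,.026);print("upper",U.round(4).tolist(),U.mean(0),[np.linalg.norm(U[i]-U[i-1]) for i in range(4)])
d=U[3]+U[2]-U[0]-U[1];print("yaw",np.degrees(np.arctan2(-d[0],d[1])))
print("mallet",onz("top",[[352,195]],0.03),"bearing",onz("top",[[329,222]],.016))
E
```

```text
cradle ((401.1531066894531, 163.21287536621094), (197.53953552246094, 153.109619140625), 89.69924926757812)
sheet hull [[222.2, 225.1], [243.9, 247.9], [199.6, 292.1], [175.8, 271.6]] 2002.1527777777778
eye [[175.3, 271.9], [220.8, 225.3], [245.1, 247.3], [201.4, 292.8]]
sheet top-face centre [0.47383404 0.38333343 0.06188924 0.84020907] 48.14043360823975 [ 0.4  0.4  0.5 -0.2 -0.4 -0.3 -0.5  0. ]
side pred [[474.7, 228.8], [426.1, 251.5], [400.5, 256.3], [447.7, 234.7]]
upper [[0.5422, 0.0256, 0.026], [0.5388, -0.0341, 0.026], [0.419, -0.0252, 0.026], [0.4226, 0.032, 0.026]] [ 4.80642800e-01 -4.54804199e-04  2.60000000e-02] [np.float64(0.1196912924857903), np.float64(0.05977030670033648), np.float64(0.12019364081275806), np.float64(0.057307358066390424)]
yaw 86.33549494868018
mallet [[0.61320459 0.11272984 0.03      ]] bearing [[0.5593621  0.15784289 0.016     ]]
```

```bash
python3 - <<'E'
from h import *
from scipy.optimize import least_squares
t=cv2.imread("pics/top0.png");s0=cv2.imread("pics/side0.png");k=6
z=cv2.resize(t[262:345,268:375],None,fx=k,fy=k,interpolation=cv2.INTER_CUBIC)
h=cv2.cvtColor(z,cv2.COLOR_BGR2HSV)
m=((h[...,1]<100)&(h[...,2]>170)&(h[...,0]>18)).astype(np.uint8)
cs=sorted(cv2.findContours(m,0,2)[0],key=cv2.contourArea)[-3:]
for c in cs:
    W=onz("top",(c[:,0]+.5)/k-.5+[268,262],.010)[:,:2];print("part",cv2.contourArea(c),cv2.minAreaRect((W*1000).astype(np.float32)))
cc=np.vstack([c for c in cs if cv2.contourArea(c)>10000])
W=onz("top",(cc[:,0]+.5)/k-.5+[268,262],.010)[:,:2];print("cradle",cv2.minAreaRect((W*1000).astype(np.float32)))
q=np.array([[175.5,271.8],[221.5,225.2],[244.5,247.6],[200.5,292.5]])
z=s0[205:285,385:505]; cv2.imwrite("pics/s.png",cv2.resize(z,None,fx=6.5,fy=6.5,interpolation=cv2.INTER_CUBIC))
a=np.radians(35)
def pts(p):
    y=np.array([-np.sin(p[3]),np.cos(p[3]),0]);h=np.array([np.cos(p[3]),np.sin(p[3]),0])
    x=h*np.cos(a)+[0,0,np.sin(a)];return np.array([p[:3]+sx*.033*x+sy*.061*y for sx,sy in((1,1),(1,-1),(-1,-1),(-1,1))])
f=lambda p:np.r_[(proj("top",pts(p))-q).ravel(),(proj("side",pts(p))[[0,2]]-[[476.5,219.5],[401,248]]).ravel()]
s=least_squares(f,[.45,.4,.09,.75])
print("sheet",s.x.round(4),np.degrees(s.x[3]),s.fun.round(1))
E
```

```text
part 9515.5 ((462.76373291015625, 241.5078582763672), (32.426177978515625, 35.89524459838867), 5.322048187255859)
part 24756.0 ((354.9114074707031, 157.93093872070312), (58.4189338684082, 151.7379150390625), 34.366092681884766)
part 25600.5 ((428.50872802734375, 184.40464782714844), (20.82893180847168, 157.9311981201172), 18.10403823852539)
cradle ((391.7066650390625, 171.92489624023438), (98.07061004638672, 157.85914611816406), 18.72896957397461)
sheet [0.4724 0.3812 0.0781 0.8295] 47.527149173929196 [-1.5  0.4 -0.5 -0.7  0.2 -0.4 -0.9  0.8 -1.5  0.9 -1.1 -0.3]
```

View pics/s.png

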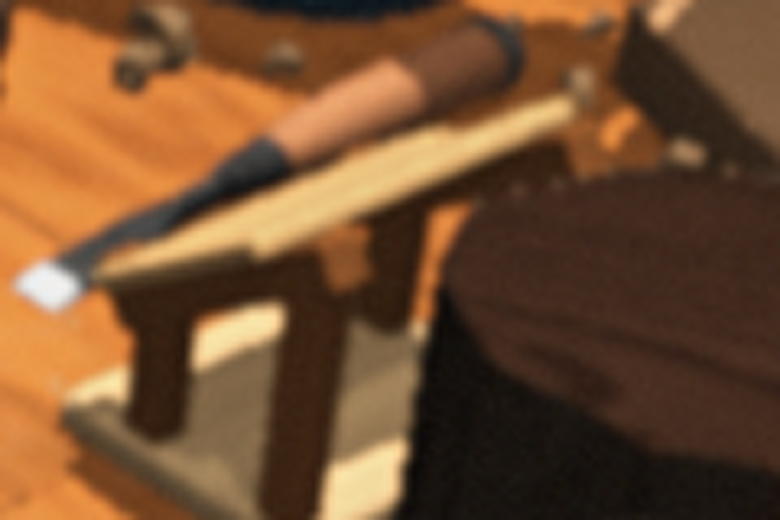

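The side view puts the sheet's corners at about (400,247), (424,243), (473,220) and (452,225). I'll refit with all of these.

```bash
python3 - <<'E'
from h import *
from scipy.optimize import least_squares
q=np.array([[175.5,271.8],[221.5,225.2],[244.5,247.6],[200.5,292.5]])
g=np.array([[473.4,220.3],[424,243],[400.3,247.2],[452.5,225]])
a=np.radians(35)
def pts(p):
    y=np.array([-np.sin(p[3]),np.cos(p[3]),0]);h=np.array([np.cos(p[3]),np.sin(p[3]),0])
    x=h*np.cos(a)+[0,0,np.sin(a)];return np.array([p[:3]+sx*.033*x+sy*.061*y for sx,sy in((1,1),(1,-1),(-1,-1),(-1,1))])
f=lambda p:np.r_[(proj("top",pts(p))-q).ravel(),(proj("side",pts(p))-g).ravel()]
s=least_squares(f,[.45,.4,.09,.75]);p=s.x
print("sheet top",p.round(4),np.degrees(p[3]),s.fun.round(1))
h=np.array([np.cos(p[3]),np.sin(p[3])])
c=p[:3]-.003*np.r_[-np.sin(a)*h,np.cos(a)]   # mid-thickness centre
print("centre",c.round(4))
st=env.get_state();print(st['tcp_pos'],st['clock'])
yaw=np.degrees(np.arctan2(st['ee_rot'][1][1],st['ee_rot'][0][1]))
d=c[:2]-st['tcp_pos'][:2];print("move",d/.6,"turn",(np.degrees(p[3])-yaw)/90,yaw)
E
```

```text
sheet top [0.4722 0.3808 0.0784 0.8106] 46.44229662859477 [-1.6 -0.2  0.3 -0.4  0.5  0.2 -1.4  0.6  1.8  0.2  0.5 -1.1 -0.8 -0.1
 -3.9  1.8]
centre [0.4734 0.3821 0.0759]
[0.28700644 0.58253134 0.21350356] 0.1
move [ 0.31070367 -0.3340659 ] turn -0.19251134229837577 63.76831743544859
```

```bash
python3 -m creep '[[0.08,-0.085,0,-0.09,1],[0.16,-0.17,0,-0.18,1],[0.24,-0.255,0,-0.18,1],[0.311,-0.334,0,-0.18,1],[0.311,-0.334,0,-0.18,1]]' 15; python3 -m creep '[[0,0,-0.05,0,1],[0,0,-0.12,0,1],[0,0,-0.12,0,1]]'; python3 - <<'E'
from h import *
s=env.get_state();print(s['clock'],s['tcp_pos'],np.degrees(np.arctan2(s['ee_rot'][1][1],s['ee_rot'][0][1])),s['contact_force'])
t=env.get_image("top");d=env.get_image("side")
cv2.imwrite("pics/a.png",np.hstack([cv2.resize(t[200:310,160:270],(396,396)),cv2.resize(d[160:270,375:485],(396,396))]))
E
```

```text
clock: 0.72
tcp_pos: [0.4756, 0.3799, 0.2141]
ee_rot: [[-0.736, 0.677, -0.001], [0.677, 0.736, -0.001], [-0.0, -0.001, -1.0]]
contact_force: [0.8, 0.6, 1.1]
finger_gap: 0.095
grasp_force: 0.0
clock: 1.1
tcp_pos: [0.4713, 0.3806, 0.1379]
ee_rot: [[-0.738, 0.675, -0.008], [0.675, 0.738, -0.005], [0.002, -0.009, -1.0]]
contact_force: [-0.1, 0.6, 0.3]
finger_gap: 0.0952
grasp_force: 0.0
1.1 [0.47125536 0.38063822 0.13788966] 47.555801303795135 [-0.05849582  0.62024348  0.32699019]
```

View pics/a.png

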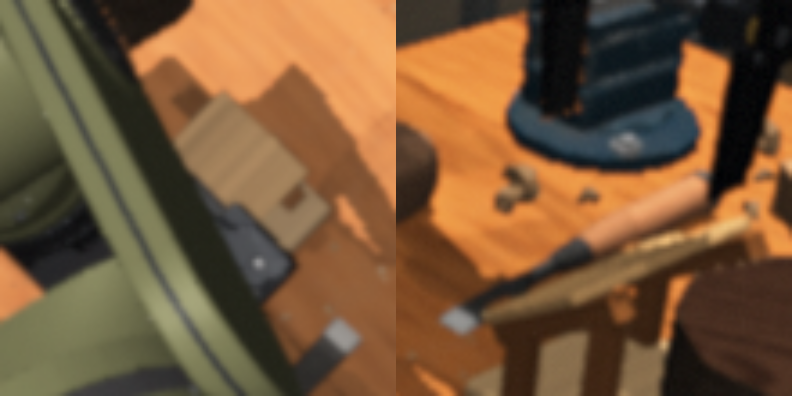

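The fingers straddle the sheet, one above each long edge. I'll descend and close gently.

```bash
python3 -m creep '[[0,0,-0.07,0,1],[0,0,-0.142,0,1],[0,0,-0.142,0,1],[0,0,-0.142,0,0.5]]' 8; python3 -m creep '[[0,0,0,0,0.1],[0,0,0,0,0.1],[0,0,0,0,0.1],[0,0,0,0,0.1]]' 8
```

```text
clock: 1.7
tcp_pos: [0.4755, 0.3839, 0.0605]
ee_rot: [[-0.738, 0.675, 0.004], [0.675, 0.738, 0.002], [-0.001, 0.004, -1.0]]
contact_force: [0.2, -0.3, 1.6]
finger_gap: 0.0898
grasp_force: 0.0
clock: 2.2
tcp_pos: [0.4723, 0.3807, 0.0578]
ee_rot: [[-0.739, 0.674, -0.005], [0.674, 0.738, -0.005], [-0.0, -0.007, -1.0]]
contact_force: [-6.6, -6.8, 7.7]
finger_gap: 0.0553
grasp_force: 8.0
```

```bash
python3 -m creep '[[0,0,0,0,0.1],[0,0,0,0,0.1]]' 8; python3 - <<'E'
from h import *
t=env.get_image("top");d=env.get_image("side")
cv2.imwrite("pics/b.png",np.hstack([cv2.resize(t[200:310,160:270],(396,396)),cv2.resize(d[180:260,385:465],(396,396),interpolation=2)]))
E
```

```text
clock: 2.45
tcp_pos: [0.4723, 0.3807, 0.0578]
ee_rot: [[-0.738, 0.674, -0.005], [0.674, 0.738, -0.005], [0.0, -0.007, -1.0]]
contact_force: [-5.8, -6.4, 7.8]
finger_gap: 0.0558
grasp_force: 8.0
```

View pics/b.png

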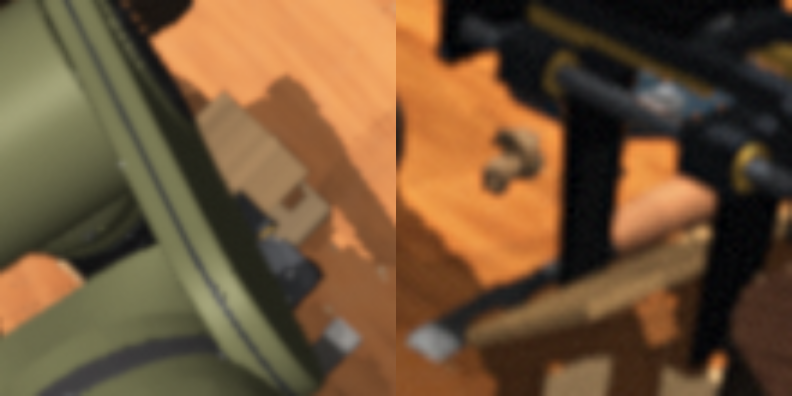

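The sheet sits between both fingers, still on the rails, and there is some preload against the rack. I'll try a small lift.

```bash
python3 -m creep '[[0,0,0.003,0,0.1],[0,0,0.006,0,0.1],[0,0,0.01,0,0.1],[0,0,0.015,0,0.1]]' 8;python3 -m creep '[[0,0,0.01,0,0.1],[0,0,0.02,0,0.1],[0,0,0.02,0,0.1]]' 8
```

```text
clock: 3.05
tcp_pos: [0.4741, 0.3828, 0.0667]
ee_rot: [[-0.738, 0.675, 0.0], [0.675, 0.738, 0.0], [0.0, 0.0, -1.0]]
contact_force: [-0.7, -0.2, -0.2]
finger_gap: 0.0555
grasp_force: 8.0
clock: 3.42
tcp_pos: [0.4745, 0.383, 0.0795]
ee_rot: [[-0.738, 0.675, 0.001], [0.675, 0.738, 0.001], [-0.0, 0.002, -1.0]]
contact_force: [0.1, -0.5, -0.6]
finger_gap: 0.0555
grasp_force: 8.0
```

```bash
python3 -m creep '[[0,0,0.03,0,0.1],[0,0,0.07,0,0.1],[0,0,0.12,0,0.1],[0,0,0.15,0,0.1],[0,0,0.15,0,0.1]]' 8;python3 -m creep '[[-0.02,-0.05,0,-0.08,0.1],[-0.05,-0.12,0,-0.16,0.1],[-0.08,-0.2,0,-0.24,0.1],[-0.11,-0.28,0,-0.327,0.1],[-0.138,-0.352,0,-0.327,0.1]]' 8;python3 -m creep '[[0,0,0,0,0.1],[0,0,0,0,0.1]]' 8
python3 - <<'E'
from h import *
t=env.get_image("top");d=env.get_image("side");cv2.imwrite("pics/t1.png",t);cv2.imwrite("pics/s1.png",d)
s=env.get_state();print(s['tcp_pos'],proj("top",[s['tcp_pos']]),proj("side",[s['tcp_pos']]))
u=proj("side",[s['tcp_pos']])[0].astype(int);v=proj("top",[s['tcp_pos']])[0].astype(int)
print(u,v)
cv2.imwrite("pics/c.png",np.hstack([cv2.resize(t[v[1]-50:v[1]+50,v[0]-50:v[0]+50],(400,400),interpolation=2),cv2.resize(d[u[1]-60:u[1]+40,u[0]-50:u[0]+50],(400,400),interpolation=2)]))
E
```

```text
clock: 4.05
tcp_pos: [0.4749, 0.3833, 0.171]
ee_rot: [[-0.738, 0.675, 0.003], [0.675, 0.738, 0.002], [-0.001, 0.004, -1.0]]
contact_force: [-0.7, -0.1, -0.1]
finger_gap: 0.0559
grasp_force: 8.0
clock: 4.68
tcp_pos: [0.3895, 0.1698, 0.1668]
ee_rot: [[-0.311, 0.95, -0.002], [0.95, 0.311, -0.001], [-0.0, -0.003, -1.0]]
contact_force: [0.2, 0.5, 0.5]
finger_gap: 0.0555
grasp_force: 8.0
clock: 4.92
tcp_pos: [0.3909, 0.1716, 0.1678]
ee_rot: [[-0.311, 0.95, -0.001], [0.95, 0.311, 0.0], [0.0, -0.001, -1.0]]
contact_force: [-0.5, 0.2, -1.2]
finger_gap: 0.0558
grasp_force: 8.0
[0.39122076 0.1720811  0.16813849] [[322.302455   306.20823295]] [[327.98688544 159.01105333]]
[327 159] [322 306]
```

View pics/c.png

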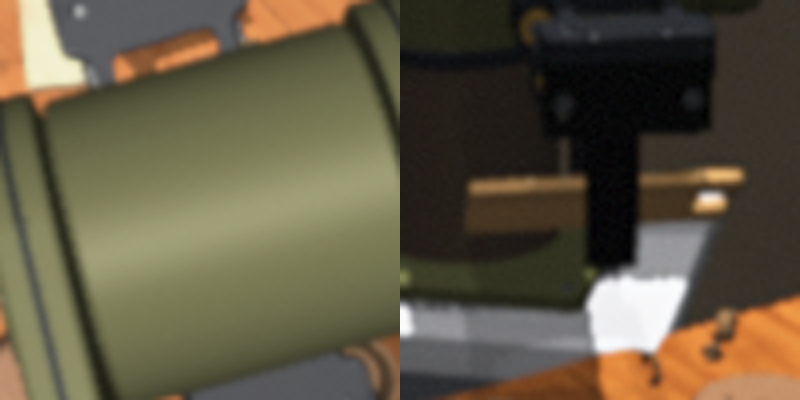

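The side view shows the sheet held at its tilt with the notch to the right. The high edge runs from about (294,146) to (363,142). I'll measure how far it is off along its length.

```bash
python3 - <<'E'
from h import *
s=env.get_state();T=np.array(s['tcp_pos']);a=np.radians(18.1)
ex=np.array([np.cos(a),np.sin(a),0]);ey=np.array([-np.sin(a),np.cos(a),0])
d=cv2.imread("pics/s1.png")
z=cv2.resize(d[130:165,285:375],None,fx=6,fy=6,interpolation=2)
h=cv2.cvtColor(z,cv2.COLOR_BGR2HSV)
m=((h[...,2]>130)&(h[...,1]>90)).astype(np.uint8)
for c in cv2.findContours(m,0,2)[0]:
    if cv2.contourArea(c)>150:
        q=(c[:,0]+.5)/6-.5+[285,130];print(cv2.contourArea(c)/36,q[q[:,0].argmin()],q[q[:,0].argmax()])
for uv in ([294,146.5],[362.8,143]):
    for off in (.028,):
        o,r=ray("side",[uv]);r=r[0];k=((T+ex*off-o)@ex)/(r@ex);P=o+k*r;print(uv,(P-T)@ey,P[2]-T[2])
E
```

```text
17.22222222222222 [349.91666667 149.91666667] [358.08333333 149.41666667]
30.930555555555557 [294.75       145.08333333] [311.25       144.58333333]
40.013888888888886 [348.41666667 142.91666667] [362.08333333 142.91666667]
[294, 146.5] -0.06347922503428602 0.037602287886005004
[362.8, 143] 0.05852110607054511 0.03819987644593742
```

The sheet is 122 mm long, level, and 2.5 mm off along its length. Tilted at 35°, its notch cannot pass over the rib: it projects about 17 mm of clear width and the rib is 18 mm wide. So I'll first lay it flat across the upper panel, which has no rib, and re-grip it level.

```bash
python3 -m creep '[[0.03,-0.06,0,0.11,0.1],[0.06,-0.12,0,0.22,0.1],[0.09,-0.18,0,0.33,0.1],[0.12,-0.24,0,0.44,0.1],[0.145,-0.287,0,0.55,0.1]]' 8;python3 -m creep '[[0,0,-0.03,0.11,0.1],[0,0,-0.08,0.208,0.1],[0,0,-0.13,0.208,0.1],[0,0,-0.18,0.208,0.1],[0,0,-0.21,0.208,0.1]]' 8;python3 -m creep '[[0,0,-0.004,0,0.1],[0,0,-0.008,0,0.1],[0,0,-0.012,0,0.1]]' 8
```

```text
clock: 5.65
tcp_pos: [0.4793, -0.0013, 0.1682]
ee_rot: [[-0.927, 0.374, -0.001], [0.374, 0.927, 0.0], [0.001, -0.0, -1.0]]
contact_force: [0.1, -0.4, -0.2]
finger_gap: 0.0559
grasp_force: 8.0
clock: 6.28
tcp_pos: [0.4776, 0.0001, 0.0404]
ee_rot: [[-0.998, 0.062, -0.003], [0.062, 0.998, 0.0], [0.003, 0.0, -1.0]]
contact_force: [1.1, 0.1, -0.4]
finger_gap: 0.0556
grasp_force: 8.0
clock: 6.65
tcp_pos: [0.4792, -0.0008, 0.0364]
ee_rot: [[-0.998, 0.063, 0.002], [0.063, 0.998, -0.0], [-0.002, -0.0, -1.0]]
contact_force: [0.1, -0.4, -0.9]
finger_gap: 0.0554
grasp_force: 8.0
```

```bash
python3 -m creep '[[0,0,-0.003,0,0.1],[0,0,-0.006,0,0.1],[0,0,-0.006,0,0.1]]' 8;python3 -m creep '[[0,0,-0.003,0,0.1],[0,0,-0.003,0,0.1]]' 8
```

```text
clock: 7.02
tcp_pos: [0.478, -0.0008, 0.0316]
ee_rot: [[-0.998, 0.064, -0.0], [0.064, 0.998, 0.0], [0.0, 0.0, -1.0]]
contact_force: [0.3, 0.1, -0.4]
finger_gap: 0.0557
grasp_force: 8.0
clock: 7.28
tcp_pos: [0.478, -0.0007, 0.0297]
ee_rot: [[-0.998, 0.064, -0.0], [0.064, 0.998, 0.0], [0.0, 0.0, -1.0]]
contact_force: [-0.3, -0.5, -0.4]
finger_gap: 0.0556
grasp_force: 8.0
```

```bash
python3 -m creep '[[0,0,-0.003,0,0.1],[0,0,-0.003,0,0.1]]' 8;python3 -m creep '[[0,0,-0.002,0,0.1],[0,0,-0.002,0,0.1]]' 8;python3 -m creep '[[0,0,-0.002,0,0.1],[0,0,-0.002,0,0.1]]' 8
```

```text
clock: 7.52
tcp_pos: [0.4784, -0.0008, 0.0286]
ee_rot: [[-0.998, 0.063, 0.0], [0.063, 0.998, -0.0], [-0.0, -0.0, -1.0]]
contact_force: [-1.4, 0.0, 3.5]
finger_gap: 0.0555
grasp_force: 8.0
clock: 7.78
tcp_pos: [0.4787, -0.0007, 0.0281]
ee_rot: [[-0.998, 0.063, 0.001], [0.063, 0.998, 0.0], [-0.001, 0.0, -1.0]]
contact_force: [-3.8, 1.1, 8.6]
finger_gap: 0.0559
grasp_force: 8.0
clock: 8.02
tcp_pos: [0.4791, -0.0005, 0.0273]
ee_rot: [[-0.998, 0.063, 0.001], [0.063, 0.998, 0.0], [-0.001, 0.001, -1.0]]
contact_force: [-2.7, 1.9, 9.0]
finger_gap: 0.0562
grasp_force: 8.0
```

Contact made. I'll open in small steps so the sheet swings down flat.

```bash
python3 -m creep '[[0,0,0,0,0.2],[0,0,0,0,0.22],[0,0,0,0,0.24],[0,0,0,0,0.26],[0,0,0,0,0.28]]' 8;python3 -m creep '[[0,0,0,0,0.3],[0,0,0,0,0.32],[0,0,0,0,0.34],[0,0,0,0,0.36],[0,0,0,0,0.38]]' 8;python3 -m creep '[[0,0,0,0,0.4],[0,0,0,0,0.42],[0,0,0,0,0.46],[0,0,0,0,0.46]]' 8
```

```text
clock: 8.65
tcp_pos: [0.4788, -0.0008, 0.026]
ee_rot: [[-0.998, 0.063, 0.002], [0.063, 0.998, -0.0], [-0.002, -0.0, -1.0]]
contact_force: [1.9, 1.4, 2.8]
finger_gap: 0.0608
grasp_force: 1.9
clock: 9.28
tcp_pos: [0.4773, -0.0008, 0.0252]
ee_rot: [[-0.998, 0.064, -0.002], [0.064, 0.998, -0.0], [0.002, -0.0, -1.0]]
contact_force: [-0.6, -1.0, -0.3]
finger_gap: 0.0655
grasp_force: 0.1
clock: 9.78
tcp_pos: [0.4778, -0.0008, 0.0254]
ee_rot: [[-0.998, 0.063, -0.001], [0.063, 0.998, 0.0], [0.001, -0.0, -1.0]]
contact_force: [0.6, 0.1, -0.2]
finger_gap: 0.069
grasp_force: 0.0
```

```bash
python3 -m creep '[[0,0,-0.006,0,0.46],[0,0,-0.012,0,0.46],[0,0,-0.012,0,0.35],[0,0,-0.012,0,0.3],[0,0,-0.012,0,0.3]]' 10;python3 -m creep '[[0,0,0,0,0.3],[0,0,0.01,0,0.3],[0,0,0.03,0,0.3],[0,0,0.08,0,0.3],[0,0,0.17,0,0.3]]' 10;python3 -m creep '[[0,0,0.04,0,0.3],[0,0,0.04,0,0.3]]' 10
python3 - <<'E'
from h import *
t=env.get_image("top");d=env.get_image("side");cv2.imwrite("pics/t2.png",t);cv2.imwrite("pics/s2.png",d)
s=env.get_state()
u=proj("side",[s['tcp_pos']])[0].astype(int);v=proj("top",[[.48,0,.03]])[0].astype(int)
print(u,v)
cv2.imwrite("pics/d.png",np.hstack([cv2.resize(t[v[1]-50:v[1]+50,v[0]-50:v[0]+50],(400,400),interpolation=2),cv2.resize(d[u[1]-60:u[1]+40,u[0]-50:u[0]+50],(400,400),interpolation=2)]))
E
```

```text
clock: 10.4
tcp_pos: [0.4781, -0.0008, 0.0185]
ee_rot: [[-0.998, 0.063, 0.0], [0.063, 0.998, -0.0], [-0.0, -0.0, -1.0]]
contact_force: [0.6, -0.6, -0.6]
finger_gap: 0.0656
grasp_force: 10.0
clock: 11.02
tcp_pos: [0.4764, -0.0006, 0.1203]
ee_rot: [[-0.998, 0.064, -0.004], [0.064, 0.998, 0.0], [0.004, 0.0, -1.0]]
contact_force: [0.5, 0.6, -0.2]
finger_gap: 0.0658
grasp_force: 10.0
clock: 11.28
tcp_pos: [0.4801, -0.001, 0.148]
ee_rot: [[-0.998, 0.063, 0.007], [0.063, 0.998, -0.001], [-0.007, -0.0, -1.0]]
contact_force: [0.5, -0.9, -0.1]
finger_gap: 0.0656
grasp_force: 10.0
[224 182] [408 261]
```

View pics/d.png

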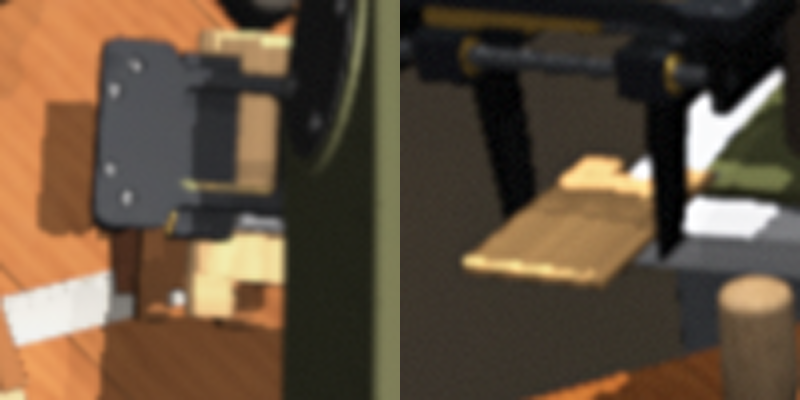

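The sheet is now held flat and level (gap 65.6 mm), with the notch end toward the robot near (405,290). My picture budget is used up, so from here I'll work from numbers only. I'll carry the sheet above the cradle and measure.

```bash
python3 -m creep '[[-0.03,0.06,0,-0.11,0.3],[-0.06,0.12,0,-0.22,0.3],[-0.09,0.18,0,-0.33,0.3],[-0.12,0.24,0,-0.44,0.3],[-0.146,0.2917,0,-0.55,0.3]]' 10;python3 -m creep '[[0,0,0,-0.11,0.3],[0,0,0,-0.208,0.3],[0,0,0,-0.208,0.3],[0,0,0,-0.208,0.3]]' 10
cat > edge.py <<'E'
from h import *
import sys
def run(halfw,zlo,zhi,sat=90,val=130):
    d=env.get_image("side");s=env.get_state();T=np.array(s['tcp_pos']);a=np.radians(18.1)
    ex=np.array([np.cos(a),np.sin(a),0]);ey=np.array([-np.sin(a),np.cos(a),0])
    print(T,np.degrees(np.arctan2(s['ee_rot'][1][1],s['ee_rot'][0][1])))
    C=proj("side",[T+ex*halfw+ey*y+[0,0,z] for y in(-.075,.075) for z in (zlo,zhi)]);x0,y0=C.min(0).astype(int)-6;x1,y1=C.max(0).astype(int)+6
    z=cv2.resize(d[y0:y1,x0:x1],None,fx=6,fy=6,interpolation=2);h=cv2.cvtColor(z,cv2.COLOR_BGR2HSV)
    m=((h[...,2]>val)&(h[...,1]>sat)).astype(np.uint8)
    print("expect",proj("side",[T+ex*halfw+ey*y+[0,0,(zlo+zhi)/2] for y in(-.061,.061)]).round(1).tolist())
    for c in cv2.findContours(m,0,2)[0]:
        if cv2.contourArea(c)>150:
            q=(c[:,0]+.5)/6-.5+[x0,y0]
            for uv in (q[q[:,0].argmin()],q[q[:,0].argmax()]):
                o,r=ray("side",[uv]);r=r[0];k=((T+ex*halfw-o)@ex)/(r@ex);P=o+k*r;print(round(cv2.contourArea(c)/36),uv.round(1),"y'",((P-T)@ey).round(4),"dz",(P[2]-T[2]).round(4))
    return d
E
python3 - <<'E'
from edge import *
d=run(.033,.0075,.0135);cv2.imwrite("pics/s3.png",d);cv2.imwrite("pics/t3.png",env.get_image("top"))
E
```

```text
clock: 12.0
tcp_pos: [0.3884, 0.1749, 0.1422]
ee_rot: [[-0.595, 0.803, -0.004], [0.803, 0.595, -0.001], [0.001, -0.004, -1.0]]
contact_force: [0.4, -0.6, -0.6]
finger_gap: 0.0661
grasp_force: 10.0
clock: 12.5
tcp_pos: [0.3899, 0.174, 0.1433]
ee_rot: [[-0.313, 0.95, -0.002], [0.95, 0.313, -0.001], [0.0, -0.002, -1.0]]
contact_force: [0.8, 0.8, -0.5]
finger_gap: 0.0654
grasp_force: 10.0
[0.39007614 0.17399799 0.14357396] 18.220947506685995
expect [[297.7, 174.7], [364.6, 171.3]]
146 [345.2 181.2] y' 0.0258 dz -0.0072
146 [377.4 181.4] y' 0.086 dz -0.011
134 [339.2 162.6] y' 0.0141 dz 0.0299
134 [363.4 168.8] y' 0.0586 dz 0.0156
232 [294.9 162.6] y' -0.0653 dz 0.034
232 [323.9 164.4] y' -0.0136 dz 0.0278
```

```bash
python3 - <<'E'
from h import *
d=cv2.imread("pics/side0.png");a=np.radians(18.1);C=np.array([.3913,.172,0])
ex=np.array([np.cos(a),np.sin(a),0]);ey=np.array([-np.sin(a),np.cos(a),0])
for n,x,y,z in (("board",.05,-.08,.01),("board",.05,.08,.01),("fence-",.028,-.064,.061),("fence+",.028,.064,.061)):
    print(n,proj("side",[C+ex*x+ey*y+[0,0,z]]).round(1))
x0,y0=270,225
z=cv2.resize(d[y0:265,x0:385],None,fx=6,fy=6,interpolation=2);h=cv2.cvtColor(z,cv2.COLOR_BGR2HSV)
m=((h[...,1]<120)&(h[...,2]>150)).astype(np.uint8)
for c in cv2.findContours(m,0,2)[0]:
    if cv2.contourArea(c)>1000:
        q=(c[:,0]+.5)/6-.5+[x0,y0]
        W=onz("side",q,.01)[:,:2]-C[:2];Y=W@ey[:2];X=W@ex[:2]
        print(round(cv2.contourArea(c)/36),q.min(0),q.max(0),"y'",Y.min(),Y.max(),"x'",X.min(),X.max())
t=cv2.imread("pics/top0.png")
E
```

```text
board [[289.7 248.2]]
board [[371.6 243. ]]
fence- [[296.3 219. ]]
fence+ [[362.5 215.1]]
1100 [273.08333333 232.25      ] [370.25       264.41666667] y' -0.11085108688315436 0.07812885355593473 x' -0.008904439150075102 0.12147626882114246
```

```bash
python3 - <<'E'
from h import *
d=cv2.imread("pics/side0.png");a=np.radians(18.1);C=np.array([.3913,.172,0])
ex=np.array([np.cos(a),np.sin(a),0]);ey=np.array([-np.sin(a),np.cos(a),0])
h=cv2.cvtColor(d,cv2.COLOR_BGR2HSV)
# sample along board strip at mid exposed width x'=.042,z=.01
for lo,hi in ((-.088,-.070),(.070,.088)):
    Y=np.arange(lo,hi,.002)
    for x in (.038,.044):
        uv=proj("side",[C+ex*x+ey*y+[0,0,.01] for y in Y]).astype(np.float32)
        print(x,[(round(float(y)*1000),int(v)) for y,v in zip(Y,cv2.remap(h[...,1],uv[:,0],uv[:,1],1).ravel())])
E
```

```text
0.038 [(-88, 184), (-86, 187), (-84, 176), (-82, 130), (-80, 92), (-78, 73), (-76, 69), (-74, 69), (-72, 64)]
0.044 [(-88, 185), (-86, 187), (-84, 175), (-82, 136), (-80, 98), (-78, 79), (-76, 75), (-74, 75), (-72, 68)]
0.038 [(70, 65), (72, 74), (74, 77), (76, 90), (78, 122), (80, 159), (82, 178), (84, 180), (86, 182)]
0.044 [(70, 77), (72, 80), (74, 81), (76, 90), (78, 119), (80, 158), (82, 178), (84, 179), (86, 178)]
```

```bash
python3 -m creep '[[0.0016,-0.0021,-0.03,0,0.3],[0.0016,-0.0021,-0.07,0,0.3],[0.0016,-0.0021,-0.11,0,0.3],[0.0016,-0.0021,-0.11,0,0.3],[0.0016,-0.0021,-0.11,0,0.3]]' 10;python3 -m creep '[[0,0,-0.015,0,0.3],[0,0,-0.03,0,0.3],[0,0,-0.04,0,0.3],[0,0,-0.04,0,0.3]]' 10;python3 -m creep '[[0,0,-0.015,0,0.3],[0,0,-0.025,0,0.3],[0,0,-0.035,0,0.3],[0,0,-0.035,0,0.3]]' 10
```

```text
clock: 13.22
tcp_pos: [0.3917, 0.173, 0.0787]
ee_rot: [[-0.311, 0.95, 0.0], [0.95, 0.311, 0.0], [0.0, 0.0, -1.0]]
contact_force: [-0.3, 0.0, -0.0]
finger_gap: 0.0659
grasp_force: 10.0
clock: 13.72
tcp_pos: [0.3909, 0.1728, 0.0537]
ee_rot: [[-0.311, 0.95, -0.001], [0.95, 0.311, -0.0], [0.0, -0.002, -1.0]]
contact_force: [-0.7, 0.2, -0.4]
finger_gap: 0.0661
grasp_force: 10.0
clock: 14.22
tcp_pos: [0.3909, 0.1728, 0.0327]
ee_rot: [[-0.311, 0.95, -0.001], [0.95, 0.311, -0.0], [0.0, -0.002, -1.0]]
contact_force: [-0.5, 0.4, -0.4]
finger_gap: 0.0661
grasp_force: 10.0
```

```bash
python3 -m creep '[[0,0,-0.006,0,0.3],[0,0,-0.012,0,0.3],[0,0,-0.016,0,0.3],[0,0,-0.016,0,0.3]]' 10;python3 -m creep '[[0,0,-0.003,0,0.3],[0,0,-0.003,0,0.3]]' 10
```

```text
clock: 14.72
tcp_pos: [0.3913, 0.1729, 0.0236]
ee_rot: [[-0.311, 0.95, -0.0], [0.95, 0.311, -0.0], [0.0, -0.0, -1.0]]
contact_force: [-0.0, 0.3, -1.7]
finger_gap: 0.0659
grasp_force: 10.0
clock: 14.98
tcp_pos: [0.3914, 0.173, 0.022]
ee_rot: [[-0.311, 0.95, -0.0], [0.95, 0.311, -0.0], [-0.0, -0.0, -1.0]]
contact_force: [0.3, -0.3, 0.1]
finger_gap: 0.0657
grasp_force: 10.0
```

```bash
python3 -m creep '[[0,0,-0.002,0,0.3],[0,0,-0.002,0,0.3]]' 10;python3 -m creep '[[0,0,-0.002,0,0.3],[0,0,-0.002,0,0.3]]' 10
```

```text
clock: 15.22
tcp_pos: [0.3914, 0.173, 0.0208]
ee_rot: [[-0.311, 0.95, -0.0], [0.95, 0.311, -0.0], [0.0, -0.0, -1.0]]
contact_force: [0.0, 0.1, -1.4]
finger_gap: 0.0659
grasp_force: 10.0
clock: 15.48
tcp_pos: [0.3916, 0.173, 0.0198]
ee_rot: [[-0.311, 0.95, 0.0], [0.95, 0.311, 0.0], [-0.0, 0.0, -1.0]]
contact_force: [0.5, -1.2, -0.2]
finger_gap: 0.0658
grasp_force: 10.0
```

```bash
python3 -m creep '[[0,0,-0.002,0,0.3],[0,0,-0.002,0,0.3]]' 10;python3 -m creep '[[0,0,-0.002,0,0.3],[0,0,-0.002,0,0.3]]' 10
```

```text
clock: 15.72
tcp_pos: [0.3916, 0.1731, 0.0197]
ee_rot: [[-0.311, 0.95, -0.001], [0.95, 0.311, -0.0], [-0.0, -0.001, -1.0]]
contact_force: [-5.1, -1.4, 9.1]
finger_gap: 0.0658
grasp_force: 10.0
clock: 15.98
tcp_pos: [0.3916, 0.173, 0.0187]
ee_rot: [[-0.312, 0.95, -0.001], [0.95, 0.312, -0.001], [-0.0, -0.001, -1.0]]
contact_force: [-6.0, -1.8, 12.6]
finger_gap: 0.066
grasp_force: 10.0
```

Seated on the lower panel. I'll release, back off and verify.

```bash
python3 -m creep '[[0,0,0.003,0,0.42],[0,0,0.003,0,0.5],[0,0,0.003,0,0.8],[0,0,0.003,0,0.8]]' 10;python3 -m creep '[[0,0,0.03,0,0.8],[0,0,0.1,0,1],[0,0,0.2,0,1],[0,0,0.25,0,1]]';python3 -m creep '[[0.03,-0.1,0,0.11,1],[0.06,-0.2,0,0.22,1],[0.09,-0.3,0,0.33,1],[0.12,-0.4,0,0.44,1],[0.12,-0.45,0,0.5,1]]';python3 - <<'E'
from h import *
t=env.get_image("top");cv2.imwrite("pics/t4.png",t);cv2.imwrite("pics/s4.png",env.get_image("side"))
hsv=cv2.cvtColor(t,cv2.COLOR_BGR2HSV);a=np.radians(18.1);C=np.array([.3913,.172,0])
ex=np.array([np.cos(a),np.sin(a),0]);ey=np.array([-np.sin(a),np.cos(a),0])
def line(name,p,q,z,N):
    S=np.linspace(0,1,N);P=[C+ex*(p[0]+(q[0]-p[0])*s)+ey*(p[1]+(q[1]-p[1])*s)+[0,0,z] for s in S]
    uv=proj("top",P).astype(np.float32)
    sm=lambda k:cv2.remap(hsv[...,k],uv[:,0],uv[:,1],1).ravel().tolist()
    print(name,"S",sm(1),"V",sm(2))
for y in(-.035,.03): line(f"x -44..44 step4 @y{y}",(-.044,y),(.044,y),.034,23)
for x in(-.022,.022): line(f"y -70..70 step4 @x{x}",(x,-.07),(x,.07),.034,36)
line("notch y=53 x -20..20 step2",(-.02,.048),(.02,.048),.034,21)
E
```

```text
clock: 16.48
tcp_pos: [0.3913, 0.1729, 0.0188]
ee_rot: [[-0.311, 0.95, -0.0], [0.95, 0.311, -0.0], [0.0, -0.0, -1.0]]
contact_force: [-0.1, 0.1, 0.1]
finger_gap: 0.0842
grasp_force: 0.0
clock: 16.98
tcp_pos: [0.3928, 0.1734, 0.1727]
ee_rot: [[-0.311, 0.95, 0.005], [0.95, 0.311, 0.001], [-0.0, 0.005, -1.0]]
contact_force: [-0.0, -0.3, 0.3]
finger_gap: 0.0954
grasp_force: 0.0
clock: 17.6
tcp_pos: [0.4628, -0.091, 0.1691]
ee_rot: [[-0.892, 0.452, 0.001], [0.452, 0.892, 0.0], [-0.0, 0.0, -1.0]]
contact_force: [0.4, 0.2, -0.1]
finger_gap: 0.0953
grasp_force: 0.0
x -44..44 step4 @y-0.035 S [70, 67, 75, 73, 66, 65, 69, 70, 70, 63, 61, 70, 67, 66, 70, 75, 75, 84, 83, 75, 63, 62, 69] V [237, 239, 238, 235, 240, 240, 239, 240, 239, 239, 240, 239, 240, 240, 239, 239, 239, 239, 239, 234, 237, 240, 239]
x -44..44 step4 @y0.03 S [67, 69, 77, 81, 71, 69, 75, 74, 73, 67, 70, 78, 71, 66, 74, 72, 77, 88, 86, 81, 65, 62, 70] V [238, 239, 237, 233, 240, 239, 239, 239, 239, 239, 239, 239, 240, 240, 239, 239, 239, 239, 239, 234, 238, 240, 239]
y -70..70 step4 @x-0.022 S [154, 141, 83, 68, 65, 66, 66, 66, 
[... 178 characters left out ...]
240, 240, 239, 239, 240, 239, 239, 240, 239, 239, 239, 240, 239, 239, 239, 239, 238, 237, 240, 239, 236, 148, 153, 207]
y -70..70 step4 @x0.022 S [153, 150, 95, 78, 77, 78, 78, 79, 79, 80, 80, 81, 81, 81, 82, 82, 82, 83, 83, 83, 83, 82, 83, 84, 83, 83, 83, 82, 83, 78, 70, 76, 88, 106, 152, 154] V [197, 122, 161, 236, 239, 240, 240, 239, 239, 239, 239, 239, 239, 239, 239, 239, 239, 239, 239, 239, 239, 239, 239, 239, 239, 239, 239, 239, 239, 237, 239, 239, 236, 169, 145, 205]
notch y=53 x -20..20 step2 S [74, 77, 77, 84, 91, 90, 86, 84, 88, 93, 95, 94, 93, 96, 95, 96, 98, 90, 75, 72, 73] V [239, 239, 236, 220, 196, 222, 228, 220, 191, 161, 160, 161, 162, 146, 156, 172, 186, 216, 235, 239, 239]
```

Sheet verified: its edges are at x' = ±32 mm, its ends at about -62 and +60 mm, and it lies straight in the cradle. Now I'll check whether the upper panel moved.

```bash
python3 - <<'E'
from h import *
a=np.radians(86.3);C=np.array([.4806,-.0005,.026])
ex=np.array([np.cos(a),np.sin(a),0]);ey=np.array([-np.sin(a),np.cos(a),0])
for f in("top0","t4"):
    g=cv2.cvtColor(cv2.imread(f"pics/{f}.png"),cv2.COLOR_BGR2GRAY)
    def L(n,P):
        uv=proj("top",P).astype(np.float32);print(f,n,cv2.remap(g,uv[:,0],uv[:,1],1).ravel().tolist())
    for y in(-.03,.03):L(f"x -38..38/2 @y{y}",[C+ex*x+ey*y for x in np.arange(-.038,.039,.002)])
    for x in(-.02,.02):L(f"y -70..-50 @x{x}",[C+ex*x+ey*y for y in np.arange(-.07,-.049,.002)]);L(f"y 50..70 @x{x}",[C+ex*x+ey*y for y in np.arange(.05,.071,.002)])
    L("notch x -20..20 @y52",[C+ex*x+ey*.052 for x in np.arange(-.02,.021,.002)])
E
```

```text
top0 x -38..38/2 @y-0.03 [122, 99, 87, 88, 102, 121, 129, 131, 133, 139, 144, 147, 146, 143, 144, 147, 151, 149, 143, 139, 139, 140, 141, 143, 145, 146, 144, 141, 139, 138, 136, 135, 127, 100, 65, 67, 77, 81, 80]
top0 x -38..38/2 @y0.03 [85, 84, 84, 84, 96, 122, 140, 142, 141, 143, 147, 148, 146, 144, 144, 148, 150, 150, 144, 141, 142, 143, 145, 145, 144, 144, 144, 143, 143, 142, 141, 142, 136, 105, 71, 77, 85, 86, 86]
top0 y -70..-50 @x-0.02 [147, 149, 152, 152, 147, 136, 134, 136, 137, 138, 138]
top0 y 50..70 @x-0.02 [134, 132, 130, 128, 120, 111, 126, 138, 140, 142, 149]
top0 y -70..-50 @x0.02 [152, 152, 150, 145, 137, 130, 131, 134, 134, 135, 136]
top0 y 50..70 @x0.02 [137, 134, 132, 130, 119, 107, 135, 143, 142, 145, 151]
top0 notch x -20..20 @y52 [132, 131, 125, 105, 74, 70, 102, 133, 144, 145, 144, 143, 144, 149, 157, 160, 150, 139, 137, 136, 134]
t4 x -38..38/2 @y-0.03 [70, 57, 50, 50, 58, 69, 75, 76, 77, 82, 87, 102, 124, 139, 146, 150, 153, 152, 146, 142, 142, 144, 145, 147, 149, 149, 147, 143, 142, 140, 140, 138, 128, 96, 64, 72, 81, 81, 82]
t4 x -38..38/2 @y0.03 [57, 72, 83, 87, 97, 124, 142, 145, 143, 147, 150, 150, 150, 148, 147, 150, 154, 153, 148, 144, 145, 147, 148, 148, 147, 147, 148, 146, 146, 144, 143, 144, 139, 109, 73, 76, 85, 87, 88]
t4 y -70..-50 @x-0.02 [150, 153, 154, 154, 150, 143, 140, 140, 141, 140, 139]
t4 y 50..70 @x-0.02 [138, 135, 133, 131, 124, 117, 132, 142, 143, 144, 151]
t4 y -70..-50 @x0.02 [155, 156, 153, 149, 141, 134, 134, 136, 138, 137, 138]
t4 y 50..70 @x0.02 [140, 137, 134, 131, 120, 107, 136, 146, 144, 148, 155]
t4 notch x -20..20 @y52 [135, 134, 128, 108, 75, 72, 109, 142, 153, 153, 150, 147, 148, 153, 160, 164, 155, 144, 140, 139, 137]
```

The panel hasn't moved. I'll go over it.

```bash
python3 -m creep '[[0.03,0.155,0,0.1,1],[0.03,0.155,0,0.2578,1],[0.03,0.155,0,0.2578,1],[0.03,0.155,0,0.2578,1],[0.03,0.155,0,0.2578,1]]'; python3 -m creep '[[0,0,0,0,1],[0,0,0,0,1]]'
```

```text
clock: 18.32
tcp_pos: [0.4802, 0.0039, 0.1689]
ee_rot: [[-0.997, 0.071, -0.0], [0.071, 0.997, 0.0], [0.0, 0.0, -1.0]]
contact_force: [-0.4, 0.4, 1.0]
finger_gap: 0.095
grasp_force: 0.0
clock: 18.58
tcp_pos: [0.4804, 0.0035, 0.1691]
ee_rot: [[-0.997, 0.071, 0.0], [0.071, 0.997, 0.0], [-0.0, 0.0, -1.0]]
contact_force: [-0.0, -0.3, 0.2]
finger_gap: 0.0952
grasp_force: 0.0
```

```bash
python3 -m creep '[[0.0015,-0.0077,-0.06,0.004,1],[0.0015,-0.0077,-0.14,0.004,1],[0.0015,-0.0077,-0.21,0.004,1],[0.0015,-0.0077,-0.25,0.004,1],[0.0015,-0.0077,-0.26,0.004,1]]'; python3 -m creep '[[0,0,0,0,0.6],[0,0,0,0,0.3],[0,0,0,0,0.1],[0,0,0,0,0.1],[0,0,0,0,0.1]]' 25; python3 -m creep '[[0,0,0,0,0.1],[0,0,0,0,0.1]]' 25
```

```text
clock: 19.2
tcp_pos: [0.4798, -0.0009, 0.0112]
ee_rot: [[-0.998, 0.064, -0.004], [0.064, 0.998, 0.0], [0.004, 0.0, -1.0]]
contact_force: [0.8, 0.4, -0.6]
finger_gap: 0.095
grasp_force: 0.0
clock: 19.82
tcp_pos: [0.4818, -0.001, 0.0137]
ee_rot: [[-0.998, 0.064, 0.001], [0.064, 0.998, -0.0], [-0.001, -0.0, -1.0]]
contact_force: [0.0, 0.1, 2.3]
finger_gap: 0.0576
grasp_force: 25.0
clock: 20.08
tcp_pos: [0.4818, -0.001, 0.0137]
ee_rot: [[-0.998, 0.064, 0.001], [0.064, 0.998, -0.0], [-0.001, -0.0, -1.0]]
contact_force: [-1.2, 0.7, 5.9]
finger_gap: 0.0577
grasp_force: 25.0
```

```bash
python3 -m creep '[[0,0,0.01,0,0.1],[0,0,0.05,0,0.1],[0,0,0.12,0,0.1],[0,0,0.2,0,0.1],[0,0,0.228,0,0.1]]' 25; python3 -m creep '[[-0.03,0.06,0,-0.11,0.1],[-0.06,0.12,0,-0.22,0.1],[-0.09,0.18,0,-0.33,0.1],[-0.12,0.24,0,-0.44,0.1],[-0.1503,0.2867,0,-0.55,0.1]]' 25; python3 -m creep '[[0,0,0,-0.11,0.1],[0,0,0,-0.208,0.1],[0,0,0,-0.208,0.1],[0,0,0,-0.208,0.1]]' 25
python3 - <<'E'
from edge import *
cv2.imwrite("pics/s5.png",run(.029,-.0057,.0123,90,110))
E
```

```text
clock: 20.7
tcp_pos: [0.4829, -0.0011, 0.1528]
ee_rot: [[-0.998, 0.064, 0.005], [0.064, 0.998, -0.0], [-0.005, -0.0, -1.0]]
contact_force: [0.4, -0.9, -1.3]
finger_gap: 0.0576
grasp_force: 25.0
clock: 21.32
tcp_pos: [0.3894, 0.172, 0.148]
ee_rot: [[-0.595, 0.803, -0.003], [0.803, 0.595, -0.001], [0.001, -0.003, -1.0]]
contact_force: [0.4, 0.0, -1.1]
finger_gap: 0.0579
grasp_force: 25.0
clock: 21.82
tcp_pos: [0.3907, 0.1709, 0.1489]
ee_rot: [[-0.313, 0.95, -0.002], [0.95, 0.313, -0.0], [0.0, -0.002, -1.0]]
contact_force: [-0.6, 0.2, -0.6]
finger_gap: 0.0576
grasp_force: 25.0
[0.39083106 0.17090018 0.14913468] 18.20600685219599
expect [[295.9, 174.7], [362.4, 171.3]]
241 [342.1 183.9] y' 0.0238 dz -0.0198
241 [375.4 184.4] y' 0.0867 dz -0.0244
61 [346.4 159.6] y' 0.0309 dz 0.0276
61 [360.8 166.1] y' 0.0575 dz 0.0137
```

```bash
python3 -m creep '[[0.0008,0.002,-0.04,0,0.1],[0.0008,0.002,-0.08,0,0.1],[0.0008,0.002,-0.1,0,0.1],[0.0008,0.002,-0.11,0,0.1],[0.0008,0.002,-0.11,0,0.1]]' 25; python3 -m creep '[[0,0,-0.015,0,0.1],[0,0,-0.03,0,0.1],[0,0,-0.04,0,0.1],[0,0,-0.04,0,0.1]]' 25;python3 -m creep '[[0,0,-0.01,0,0.1],[0,0,-0.02,0,0.1],[0,0,-0.025,0,0.1],[0,0,-0.025,0,0.1]]' 25
```

```text
clock: 22.5
tcp_pos: [0.3918, 0.1723, 0.084]
ee_rot: [[-0.311, 0.95, 0.0], [0.95, 0.311, 0.0], [0.0, 0.0, -1.0]]
contact_force: [-0.2, 0.4, -1.9]
finger_gap: 0.0577
grasp_force: 25.0
clock: 23.0
tcp_pos: [0.3911, 0.1721, 0.0591]
ee_rot: [[-0.311, 0.95, -0.002], [0.95, 0.311, -0.0], [0.0, -0.002, -1.0]]
contact_force: [0.0, -0.3, -0.2]
finger_gap: 0.0581
grasp_force: 25.0
clock: 23.5
tcp_pos: [0.3914, 0.1722, 0.0445]
ee_rot: [[-0.311, 0.95, -0.001], [0.95, 0.311, -0.0], [0.0, -0.001, -1.0]]
contact_force: [0.2, -0.3, -2.0]
finger_gap: 0.0579
grasp_force: 25.0
```

No contact on the way in. Final millimetres.

```bash
python3 -m creep '[[0,0,-0.003,0,0.1],[0,0,-0.005,0,0.1],[0,0,-0.005,0,0.1]]' 25;python3 -m creep '[[0,0,-0.002,0,0.1],[0,0,-0.002,0,0.1]]' 25;python3 -m creep '[[0,0,-0.002,0,0.1],[0,0,-0.002,0,0.1]]' 25
```

```text
clock: 23.88
tcp_pos: [0.3916, 0.1723, 0.0418]
ee_rot: [[-0.311, 0.95, -0.0], [0.95, 0.311, -0.0], [0.0, -0.0, -1.0]]
contact_force: [0.1, -1.0, -1.2]
finger_gap: 0.058
grasp_force: 25.0
clock: 24.12
tcp_pos: [0.3916, 0.1723, 0.0406]
ee_rot: [[-0.311, 0.95, -0.0], [0.95, 0.311, -0.0], [-0.0, -0.0, -1.0]]
contact_force: [-0.6, 0.3, -0.9]
finger_gap: 0.0578
grasp_force: 25.0
clock: 24.38
tcp_pos: [0.3918, 0.1723, 0.0397]
ee_rot: [[-0.311, 0.95, 0.0], [0.95, 0.311, 0.0], [-0.0, 0.0, -1.0]]
contact_force: [-0.1, -0.1, 0.7]
finger_gap: 0.0578
grasp_force: 25.0
```

```bash
python3 -m creep '[[0,0,-0.002,0,0.1],[0,0,-0.002,0,0.1]]' 25;python3 -m creep '[[0,0,0,0,0.24],[0,0,0,0,0.3],[0,0,0,0,0.4],[0,0,0.003,0,0.6],[0,0,0.003,0,0.8]]' 10;python3 -m creep '[[0,0,0.03,0,0.8],[0,0,0.1,0,1],[0,0,0.2,0,1],[0,0,0.2,0,1]]';python3 -m creep '[[0.03,-0.1,0,0,1],[0.06,-0.2,0,0,1],[0.09,-0.3,0,0,1],[0.12,-0.4,0,0,1],[0.12,-0.4,0,0,1]]';python3 - <<'E'
from h import *
t=env.get_image("top");cv2.imwrite("pics/t6.png",t);cv2.imwrite("pics/s6.png",env.get_image("side"))
hsv=cv2.cvtColor(t,cv2.COLOR_BGR2HSV);a=np.radians(18.1);C=np.array([.3913,.172,0])
ex=np.array([np.cos(a),np.sin(a),0]);ey=np.array([-np.sin(a),np.cos(a),0])
def line(name,p,q,z,N):
    P=[C+ex*(p[0]+(q[0]-p[0])*s)+ey*(p[1]+(q[1]-p[1])*s)+[0,0,z] for s in np.linspace(0,1,N)]
    uv=proj("top",P).astype(np.float32)
    sm=lambda k:cv2.remap(hsv[...,k],uv[:,0],uv[:,1],1).ravel().tolist()
    print(name,"S",sm(1),"V",sm(2))
for y in(-.04,.035): line(f"x -40..40 step2 @y{y}",(-.04,y),(.04,y),.052,41)
for x in(-.022,.022): line(f"y -70..-54 step2 @x{x}",(x,-.07),(x,-.054),.052,9);line(f"y 54..70 @x{x}",(x,.054),(x,.07),.052,9)
line("notch y=48 x -20..20 step2",(-.02,.048),(.02,.048),.052,21)
E
```

```text
clock: 24.62
tcp_pos: [0.3918, 0.1723, 0.0397]
ee_rot: [[-0.311, 0.95, -0.001], [0.95, 0.311, -0.0], [-0.0, -0.001, -1.0]]
contact_force: [-5.7, -1.6, 9.4]
finger_gap: 0.0582
grasp_force: 25.0
clock: 25.25
tcp_pos: [0.3918, 0.1723, 0.0402]
ee_rot: [[-0.311, 0.95, 0.0], [0.95, 0.311, 0.0], [-0.0, 0.0, -1.0]]
contact_force: [0.2, -0.2, 0.6]
finger_gap: 0.081
grasp_force: 0.0
clock: 25.75
tcp_pos: [0.3952, 0.1734, 0.1661]
ee_rot: [[-0.311, 0.95, 0.011], [0.95, 0.311, 0.003], [-0.0, 0.011, -1.0]]
contact_force: [0.1, 0.1, -0.3]
finger_gap: 0.095
grasp_force: 0.0
clock: 26.38
tcp_pos: [0.4636, -0.0711, 0.1589]
ee_rot: [[-0.305, 0.952, -0.002], [0.952, 0.305, -0.0], [0.0, -0.002, -1.0]]
contact_force: [0.4, 0.4, 0.6]
finger_gap: 0.0949
grasp_force: 0.0
x -40..40 step2 @y-0.04 S [67, 72, 73, 75, 81, 95, 122, 146, 152, 154, 154, 153, 152, 153, 153, 152, 153, 152, 152, 153, 154, 153, 153, 152, 153, 153, 153, 153, 153, 153, 152, 152, 152, 149, 128, 96, 76, 66, 59, 58, 59] V [242, 242, 242, 239, 234, 225, 206, 197, 193, 190, 198, 211, 217, 216, 212, 211, 214, 219, 219, 214, 206, 204, 205, 207, 
[... 519 characters left out ...]
..-54 step2 @x-0.022 S [153, 153, 152, 134, 101, 97, 121, 147, 153] V [210, 196, 155, 105, 125, 172, 185, 189, 191]
y 54..70 @x-0.022 S [152, 152, 152, 147, 144, 151, 154, 153, 153] V [197, 193, 186, 159, 118, 130, 182, 209, 214]
y -70..-54 step2 @x0.022 S [153, 153, 153, 149, 130, 120, 134, 148, 152] V [210, 201, 168, 113, 97, 139, 181, 196, 198]
y 54..70 @x0.022 S [151, 152, 150, 143, 134, 147, 153, 153, 154] V [193, 191, 186, 163, 123, 129, 178, 207, 212]
notch y=48 x -20..20 step2 S [153, 152, 152, 148, 123, 101, 92, 88, 91, 94, 99, 101, 101, 101, 100, 100, 107, 128, 147, 152, 152] V [205, 202, 200, 184, 159, 180, 214, 213, 184, 152, 141, 134, 134, 128, 139, 158, 169, 176, 199, 206, 206]
```

The panel's edges are at ±29 mm along its whole length, its ends are at about ±60 mm, and the notch is round the rib. Handing in.

```bash
python3 - <<'E'
from workcell import env
print(env.close_job())
E
```

```text
the job is handed in; nothing more can be done
None
```

The job is handed in: the sheet lies on the lower panel and the second panel on the sheet, both straight with their notches over the rib (image measurements, within 1–2 mm), in about 26 s.

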